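# Set a rinsed perfume bottle and its stopper out to drain

## Task

Take the empty teal bottle off the sloping cradle, turn it mouth down and put it over the free drying peg so that it stands fully down on the peg's foot. Lower its round brass stopper gently into the deep white pot. Neither may be dropped, banged or pushed hard down, and leave the bottle already drying, the carton and the filled flacon where they are; the order is up to you.

Things in the scene. Friction and masses are not known exactly. Their poses are not given: they have to be found in the camera images.
- bottle: Empty loose frosted teal glass bottle, 150 g, 105 mm long, lying on the cradle, mouth about 20 degrees below level, roughly to the robot's left (+y). Body 46 mm in diameter for 70 mm from the bottom, both flanks free to grip; shoulder to 84 mm; neck 30 mm outside, 22 mm inside; wall 4 mm, bottom 6 mm, hollow. Origin: outside centre of its bottom; z runs along its axis to the mouth.
- bottle_mouth (a point): Centre of the rim of that bottle's mouth, 105 mm along the bottle's z axis from its origin; axes as the bottle's.
- cradle: Fixed white plate 140 x 60 x 8 mm with two steel rails (34 mm over all) sloping 20 degrees down to +x under the bottle, and a 34 mm wide stop plate at its mouth, reaching to 6 mm below the bottle's axis. Origin: on the table, 10 mm behind the plate's centre, where the bottle's axis is 68 mm up, 38 mm from its bottom; z up, +x level, the way the mouth points.
- stand: Fixed free drying peg: dark steel foot, a disc 80 mm in diameter and 10 mm thick, with an upright white peg 12 mm in diameter at its centre, its top tapered to 6 mm, tip 85 mm above the table. Origin: centre of the foot's underside on the table; z up.
- stand_tip (a point): Tip of the free peg, 85 mm above the table.
- stand_seat (a point): Centre of the top face of the free peg's foot, 10 mm above the table, on the peg's axis: the inverted bottle's rim stands on this face.
- busy_stand: A second, identical fixed peg beside the free one, which carries the bottle already drying. Origin: centre of the foot's underside.
- drying_bottle: A loose bottle just like the first, already mouth down on the second peg; leave it. Origin: centre of its bottom, which is uppermost (115 mm above the table); z axis points down.
- stopper: Loose brass stopper, about 45 g: a ball 36 mm in diameter with a round-ended stem 16 mm in diameter below it, whose end is 30 mm below the ball's centre. Origin: centre of the ball; z axis points away from the stem (up at the start, ball centre 44 mm above the table). It stands with its stem hanging free in the rest and lifts straight out.
- rest: Fixed black rest for the stopper: tube 30 mm in outer diameter, 30 mm high, on a disc 56 mm in diameter and 4 mm thick. Origin: centre of the underside.
- pot: Fixed deep white pot, 140 mm in outer diameter, 85 mm high, walls 4 mm (132 mm inside), floor 5 mm thick. Origin: centre of the underside on the table; z up.
- carton: Loose teal carton lying flat, 52 x 115 x 46 mm high; leave it. Origin: centre of the underside.
- flacon: Loose filled square teal flacon 42 x 42 mm with a brass spray neck, 94 mm high; leave it. Origin: centre of the underside.
Things that resemble listed ones, but are neither listed nor needed, are in the scene too. There is more than one size of the pot; the job needs the largest.

How it is judged:
By the outcome, as a careful person would: the job done as asked, in the order asked, and still so for the second after the job is handed in, with the robot touching nothing.
It also fails if it takes over 58 s, if anything falls off the work surface, if the arm or the gripper's body presses on something with over 40 N, if the wrist force passes 120 N, or if a joint passes its speed limit or range.

## Robot

A 6-joint arm with a two-finger parallel gripper is mounted at the origin on the work surface. World frame = base frame: x ahead of the robot, y to its left, z up, the work surface at z = 0. Lengths are in m, angles in degrees, forces in N, time in s.
With the tool pointing down it reaches from about 0.4 to 0.825 m from the base axis. Payload 7 kg.
Tool frame: the origin (TCP) lies on the centre line of the jaws, within the pads' length; the fingertips stand 19 mm ahead of it and the grasp point (between the pads) is the TCP (r.tips_ahead is the distance from the TCP to the fingertips, in m); z points along the fingers, y is the line along which they close (so a half turn about z gives the same grasp; the last joint's range is limited). The gripper opens to 88 mm and grips with 3 to 60 N. Pads are 19 mm wide; open, the fingers measure 130 mm over their backs; the gripper's body (78 mm by 193 mm) begins 47 mm behind the grasp point.
Start: joints at [90.82, 20.546, 0.682, 0, -70.136, -16.507], TCP at [0.183, 0.65, 0.246] pointing down, gripper open.
Joint ranges: [-176.03, 176.03], [-82.01, 121.73], [-58.28, 71.71], [-173.87, 95.51], [-174.79, -0.11], [-173.66, 173.66]. Speed limits (degrees/s): [136.94, 136.94, 172.46, 180, 180, 180].

## Interface

Orientations are given as [roll, pitch, yaw] about the fixed x, y, z axes, in that order (R = Rz(yaw) Ry(pitch) Rx(roll)).
In Python, from plant import r, viewer, close_job gives the robot as it stands. The module is installed in compiled form; this text tells all that it offers.
- The arm moves only by the tool arm_command, never from a script. Its arguments are lists of equal length, an entry for each row: "travel": the shift along the world's x, y, z scaled (see below), a list of three; "delta_rot": the turn, a rotation vector about the world's x, y, z scaled (see below), a list of three. In form: {"travel": [[dx, dy, dz], ...], "delta_rot": [[rx, ry, rz], ...]}. A call has 1 to 20 rows; each row is the pose to reach, as a shift and turn from the pose commanded when the call began; what a row does not reach only later rows make up. The controller multiplies each number of a shift by 0.5 m and each number of a turn by 90 degrees. A row lasts 1/8 s, in which the tool goes at most 62.5 mm and 10.7 degrees, less where a joint would pass 70% of its speed; a pose out of reach is approached as far as the arm can. A call with a number of a shift or a turn outside -1 to 1 is refused whole. A call with a gripper value outside its range is refused whole. "grip" is the opening, from 0 (shut) to 1 (fully open), set as the call begins (left out, the last holds). The fingers move at their own pace and stop on an object; "newtons" is the grip in N (left out, the last holds). Time passes only in rows, so rows that repeat a pose let the fingers close. It gives the time, the measured TCP pose, the force, the opening and the grip force at its end, in the units of the state.
- r.get_state(): the state, without advancing time (a new reading comes with each control period).
- viewer.capture(name): name is "side" or "top"; returns a dict with "img" (480x640x3 uint8, red, green, blue), "camera_matrix" (3x3 intrinsics, pixels), "R" (3x3) and "t" (3): a world point X has camera coordinates R X + t. Camera axes: x right, y down, z forward; pixel columns grow to the right and rows downward; lengths in m; the calibration is good to about 2 mm. A picture is of the moment at which its call begins. There is no depth.
- close_job(): hands the job in; it is judged then, once.
The state is a dict: "time_s": time; "joints": joint angles; "qd": joint speeds; "joint_torque": joint torques, N m; "tcp_pos": TCP position; "eef_rot": TCP orientation; "contact_force": force on the tool from outside, world axes, zero at the start; "moment": the same for the moment, N m; "gripper_width": finger opening in m; "gripper_force": force on a finger pad.
Only numpy, scipy, OpenCV 4.12 (cv2) and the standard library are available. Lean on these libraries where they do the work, as an engineer would, in place of code of your own. Each camera call takes 0.05 s, during which the arm holds its last target. There are 200 camera calls.

## Working session

There is one attempt and no reset: what is moved stays moved. The work goes in short steps, Python scripts to look and compute and a tool call to move; the robot and the scene stay as the last step left them, time stands still between calls to the robot, and variables do not carry over. Pictures are saved under pics/ and viewed, at most 10 in all, crops included, and the job is handed in when it is done.

Besides the shell and the picture viewer there is one more tool, called after "Emit:" as name(argument=value, ...) on one line, values as JSON. arm_command: Moves the arm, as the interface text tells. Shifts and turns lie within -1 to 1; 1 stands for 0.5 m of shift or 90 degrees of turn. Its arguments: {"type":"object","properties":{"travel":{"type":"array"},"delta_rot":{"type":"array"},"grip":{"type":"number"},"newtons":{"type":"number"}},"required":["travel","delta_rot"]}

```bash
mkdir -p pics; python3 - <<'E'
from plant import r, viewer
import cv2,numpy as np,pickle
print(r.get_state())
for n in("side","top"):
    c=viewer.capture(n);pickle.dump(c,open(n+'.pkl','wb'))
    cv2.imwrite(f'pics/{n}0.png',c['img'][...,::-1]);print(n,c['camera_matrix'],c['R'],c['t'],-c['R'].T@c['t'])
E
```

```text
{'time_s': 0.0, 'joints': array([ 9.08176549e+01,  2.05912927e+01,  6.34577747e-01, -2.02234913e-02,
       -7.01346850e+01, -1.65065590e+01]), 'qd': array([-0.02305718, -0.15437564, -0.03015994,  0.03615554, -0.06489582,
        0.07327668]), 'joint_torque': array([-6.90718957e-05, -5.82713342e+01,  2.93061268e+01,  6.99731871e+00,
        6.87642954e-03, -1.63073105e-04]), 'tcp_pos': array([0.18243201, 0.64941715, 0.24463004]), 'eef_rot': array([ 1.79906965e+02, -7.74369257e-03, -1.56957852e+01]), 'contact_force': array([-0.2265068 , -0.11599258, -0.19757006]), 'moment': array([-0.00027995,  0.01036364, -0.02775543]), 'gripper_force': 0.0, 'gripper_width': 0.08727097110581636}
side [[585.60053521   0.         312.40250505]
 [  0.         585.60053521 234.66169362]
 [  0.           0.           1.        ]] [[ 0.94223389 -0.33454615 -0.01655803]
 [-0.20242074 -0.52932987 -0.82391488]
 [ 0.26687289  0.77967221 -0.56647162]] [-0.55312047  0.22738417  1.03279921] [ 0.29157001 -0.86992794  0.76323806]
top [[598.67494729   0.         327.57648486]
 [  0.         598.67494729 241.27244624]
 [  0.           0.           1.        ]] [[-0.00262635 -0.99991303 -0.0129241 ]
 [-0.99292212  0.00414215 -0.11869504]
 [ 0.11873825  0.01252088 -0.99284664]] [0.0797386  0.62022184 1.27149972] [0.46506576 0.06124231 1.33705203]
```

View pics/side0.png

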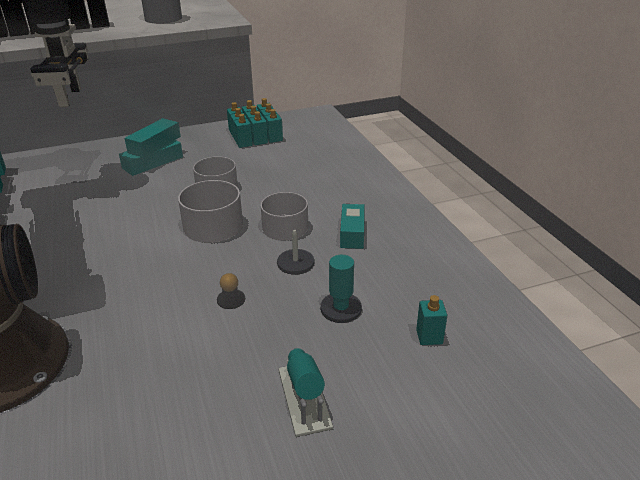

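View pics/top0.png

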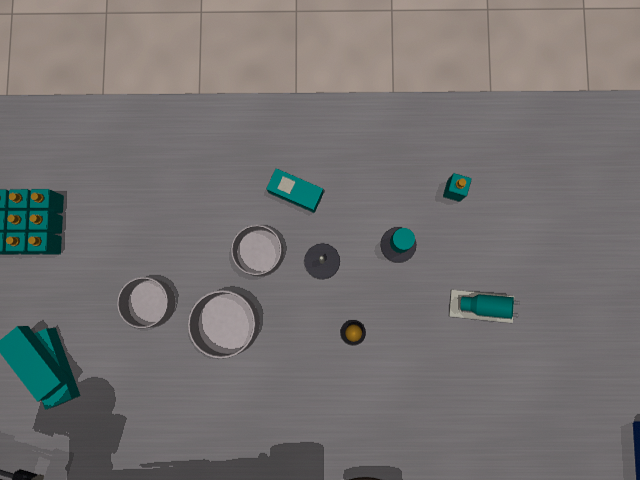

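Side view: the bottle is at (306,372) on the cradle, the stopper at (229,282), and the free peg has its tip at (295,232) and foot at (296,262). The drying bottle is at (341,283). The pots are at (211,212), (285,216) and (215,175); the largest is (211,212), which is (222,323) in the top view. In the top view the bottle is at (488,306), mouth to the left (+y), the stopper at (354,333), and the peg foot at (322,261).

The teal candidates are the cradle bottle, the drying bottle (already on its peg), the carton and the flacon. The cradle one fits the description because it lies on rails with its neck showing. Next I'll measure and check with an enlarged crop.

```bash
cat > h.py <<'E'
import cv2,numpy as np,pickle
def load(n): return pickle.load(open(n+'.pkl','rb'))
def ray(c,p):
    d=c['R'].T@np.linalg.inv(c['camera_matrix'])@[p[0],p[1],1.]; return -c['R'].T@c['t'],d/np.linalg.norm(d)
def plane(c,p,z):
    o,d=ray(c,p); return o+d*(z-o[2])/d[2]
def tri(a,pa,b,pb):
    (o,d),(q,e)=ray(a,pa),ray(b,pb)
    s=np.linalg.lstsq(np.c_[d,-e],q-o,rcond=None)[0]
    A,B=o+s[0]*d,q+s[1]*e
    return (A+B)/2,np.linalg.norm(A-B)*1e3
def blobs(c,lo,hi,amin=30):
    m=cv2.inRange(cv2.cvtColor(c['img'],cv2.COLOR_RGB2HSV),lo,hi)
    n,l,s,ce=cv2.connectedComponentsWithStats(m)
    return [(ce[i].round(1),s[i],l==i) for i in range(1,n) if s[i][4]>=amin]
E
python3 - <<'E'
from h import *
np.set_printoptions(suppress=True,precision=4)
for n in('side','top'):
    c=load(n)
    for nm,lo,hi,a in(('teal',(80,120,40),(95,255,255),150),('brass',(10,110,60),(25,255,255),30),('dark',(0,0,20),(180,80,66),80)):
        for ce,s,m in blobs(c,lo,hi,a):
            if 180<ce[0]<560 and 150<ce[1]<430: print(n,nm,ce,s)
S,T=load('side')['img'],load('top')['img']
f=lambda i,x,y,w,h:cv2.resize(i[y:y+h,x:x+w,::-1],(400,300),interpolation=cv2.INTER_CUBIC)
cv2.imwrite('pics/crop1.png',np.vstack([np.hstack([f(S,270,335,100,75),f(S,205,220,120,90)]),np.hstack([f(T,440,270,100,75),f(T,290,225,100,75)])]))
E
```

```text
side teal [351.7 226.9] [340 204  24  45 832]
side teal [341.7 276.9] [329 255  25  55 672]
side teal [431.3 323.9] [417 300  30  45 980]
side teal [304.5 374.5] [ 287  349   37   50 1282]
side brass [227.5 278.6] [220 274  17  11 123]
side brass [433.5 303. ] [428 295  11  16 142]
side dark [507.1 192.3] [ 334   96  306  210 5694]
side dark [295.5 262.1] [277 249  38  26 641]
side dark [230.6 298.8] [217 287  28  22 441]
side dark [340.6 309.9] [320 295  42  28 730]
top teal [296.1 190.6] [ 266  169   57   43 1130]
top teal [456.9 187.9] [443 173  28  28 408]
top teal [402.2 239.9] [390 228  25  25 467]
top teal [488.7 305.3] [461 295  53  23 981]
top brass [460.5 183.3] [456 179  10  10  69]
top brass [353.2 332.8] [345 325  17  17 214]
top dark [242.3 240.6] [233 227  36  41 222]
top dark [394.5 248. ] [380 227  36  36 522]
top dark [274.8 263.5] [253 243  31  33 105]
top dark [321.9 260.9] [304 243  36  36 959]
top dark [201.  325.9] [190 293  40  63 542]
top dark [252.8 319.1] [236 292  24  59 233]
top dark [351.3 332.7] [340 320  26  25 226]
```

View pics/crop1.png

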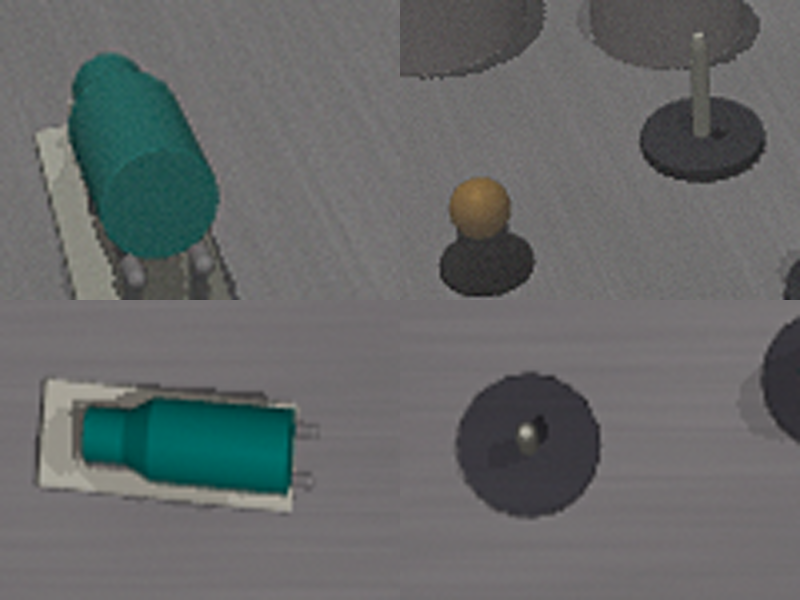

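The crop shows the cradle bottle with its free neck (top view mouth at about (461,303.5), bottom at about (512,307)), the ball stopper in its rest (side (229,282)), and the bare peg with its tip at side (294.7,231) and top (321.7,257.7). Now the triangulation.

```bash
python3 - <<'E'
from h import *
np.set_printoptions(suppress=True,precision=4)
S,T=load('side'),load('top')
def p(n,a,b): print(n,*tri(S,a,T,b))
p('ball',(228.9,282.1),(353.2,332.8)); p('tip',(294.7,231),(321.75,257.75)); 
# foot top face outlines -> ellipses
def ell(n,c,bl,z):
    m=bl[2].astype(np.uint8); m=cv2.morphologyEx(m,cv2.MORPH_CLOSE,np.ones((7,7)))
    e=cv2.fitEllipse(max(cv2.findContours(m,0,1)[0],key=len)); print(n,e,plane(c,e[0],z))
D=lambda c:[b for b in blobs(c,(0,0,20),(180,80,66),80)]
for b in D(T):
    if abs(b[0]-[321.9,260.9]).max()<1: ell('footT',T,b,.01)
for b in D(S):
    if abs(b[0]-[295.5,262.1]).max()<1: ell('footS(mid z .005)',S,b,.005)
p('bot bottom',(310,385.75),(511.7,306.7))
# bottle axis from top: row-centre per column of the teal mask
b=[b for b in blobs(T,(80,120,40),(95,255,255),150) if abs(b[0]-[488.7,305.3]).max()<1][0][2]
cs=[x for x in range(462,512)]; mid=[np.nonzero(b[:,x])[0].mean() for x in cs]; w=[b[:,x].sum() for x in cs]
print('widths',w); k=np.polyfit(cs,mid,1); print('axis',k,[np.polyval(k,x) for x in(461,512)])
A=plane(T,(461,np.polyval(k,461)),.045);B=plane(T,(512,np.polyval(k,512)),.081)
print(A,B,A-B,np.linalg.norm(A-B),np.degrees(np.arctan2(*(A-B)[1::-1])))
# pots: rim ellipses by edges in top
g=cv2.cvtColor(T['img'],cv2.COLOR_RGB2GRAY)
for c in cv2.HoughCircles(cv2.medianBlur(g,3),cv2.HOUGH_GRADIENT,1,40,param1=80,param2=25,minRadius=18,maxRadius=42)[0]: print('circ',c,plane(T,c[:2],.085))
f=lambda i,x,y,w,h:cv2.resize(i[y:y+h,x:x+w,::-1],(400,300),interpolation=cv2.INTER_CUBIC)
cv2.imwrite('pics/crop2.png',np.hstack([f(S['img'],170,150,160,120),f(T['img'],170,220,160,120)]))
E
```

```text
ball [0.4232 0.0233 0.045 ] 1.0920329876624169
tip [0.5807 0.0892 0.0851] 1.3826334845278718
footT ((321.898193359375, 260.88067626953125), (34.562191009521484, 34.84091567993164), 158.42730712890625) [0.5799 0.0907 0.01  ]
footS(mid z .005) ((295.2297058105469, 261.7193298339844), (24.331403732299805, 36.9571533203125), 87.71694946289062) [0.5801 0.0904 0.005 ]
bot bottom [ 0.4765 -0.3052  0.0806] 0.507671645813564
widths [np.int64(13), np.int64(13), np.int64(13), np.int64(13), np.int64(14), np.int64(14), np.int64(14), np.int64(14), np.int64(14), np.int64(14), np.int64(14), np.int64(15), np.int64(16), np.int64(18), np.int64(18), np.int64(20), np.int64(20), np.int64(20), np.int64(20), np.int64(20), np.int64(21), np.int64(21), np.int64(21), np.int64(21), np.int64(21), np.int64(21), np.int64(21), np.int64(21), np.int64(21), np.int64(20), np.int64(21), np.int64(21), np.int64(21), np.int64(21), np.int64(21), np.int64(21), np.int64(21), np.int64(21), np.int64(21), np.int64(21), np.int64(22), np.int64(21), np.int64(21), np.int64(21), np.int64(21), np.int64(21), np.int64(21), np.int64(21), np.int64(21), np.int64(21)]
axis [  0.0862 263.2281] [np.float64(302.9526530612244), np.float64(307.34734693877544)]
[ 0.4854 -0.2078  0.045 ] [ 0.4754 -0.3057  0.081 ] [ 0.0099  0.0979 -0.036 ] 0.10477722885661558 84.1974573017055
circ [221.5 324.5  32.4] [0.4417 0.2978 0.085 ]
circ [142.5 302.5  23.9] [0.4876 0.4641 0.085 ]
circ [258.5 251.5  21.6] [0.5937 0.2225 0.085 ]
circ [397.5 243.5  18.3] [ 0.6095 -0.07    0.085 ]
```

View pics/crop2.png

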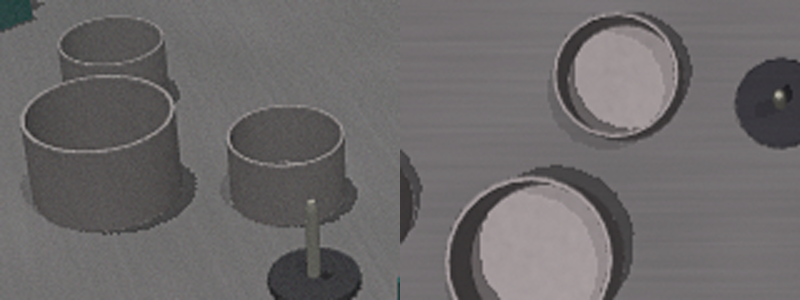

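Bottle axis: bottom at (0.476,-0.305,0.081), mouth at (0.485,-0.208,0.045), azimuth 84°. The peg is at (0.580,0.090), the ball at (0.423,0.023,0.045), and the largest pot is the one with the 32 px rim, at (0.44,0.30). The crop shows the two smaller pots clearly lower and narrower. Planning helper next, then the move.

```bash
cat > pl.py <<'E'
import numpy as np
from scipy.spatial.transform import Rotation as Ro
np.set_printoptions(suppress=True,precision=3)
az=np.radians(84.2); k=np.array([np.sin(az),-np.cos(az),0])
V=Ro.from_euler('xyz',[180,0,-95.8],degrees=True)         # vertical tool, closing axis across the bottle
tilt=lambda a:Ro.from_rotvec(k*np.radians(a))*V           # +: fingertips lean to +y
def delta(p0,R0,p1,R1):
    print('travel',(np.array(p1)-p0)/.5,'rot',(R1*R0.inv()).as_rotvec(degrees=True)/90,'tool z',R1.apply([0,0,1]))
E
python3 - <<'E'
from pl import *
from h import *
R0=Ro.from_euler('xyz',[180,0,-15.7],degrees=True)
delta([.183,.65,.246],R0,[.477,-.299,.187],tilt(12))
S=load('side');print(plane(S,(209.6,195.6),.085))
E
```

```text
travel [ 0.588 -1.898 -0.118] rot [ 0.12   0.081 -0.887] tool z [ 0.021  0.207 -0.978]
[0.445 0.295 0.085]
```

Emit:
arm_command(travel=[[0.3,-0.3,0],[0.64,-0.9,0],[0.64,-0.9,0],[0.64,-0.9,0],[0.64,-0.9,0],[0.64,-0.9,0],[0.64,-0.9,0],[0.64,-0.9,0],[0.64,-0.9,0],[0.64,-0.9,0]], delta_rot=[[0.015,0.01,-0.11],[0.03,0.02,-0.22],[0.045,0.03,-0.33],[0.06,0.04,-0.44],[0.075,0.05,-0.55],[0.09,0.06,-0.66],[0.105,0.07,-0.77],[0.12,0.081,-0.887],[0.12,0.081,-0.887],[0.12,0.081,-0.887]])

```text
time_s: 1.35
tcp_pos: [0.504, 0.1967, 0.2451]
eef_rot: [-180.0, 12.0, -96.1]
contact_force: [-1.1, 0.1, -0.4]
gripper_width: 0.0876
gripper_force: 0.0
```

Emit:
arm_command(travel=[[-0.052,-0.998,-0.118],[-0.052,-0.998,-0.118],[-0.052,-0.998,-0.118],[-0.052,-0.998,-0.118],[-0.052,-0.998,-0.118],[-0.052,-0.998,-0.118],[-0.052,-0.998,-0.118],[-0.052,-0.998,-0.118],[-0.052,-0.998,-0.118],[-0.052,-0.998,-0.118],[-0.052,-0.998,-0.118],[-0.052,-0.998,-0.118]], delta_rot=[[0,0,0],[0,0,0],[0,0,0],[0,0,0],[0,0,0],[0,0,0],[0,0,0],[0,0,0],[0,0,0],[0,0,0],[0,0,0],[0,0,0]])

```text
time_s: 2.85
tcp_pos: [0.477, -0.2979, 0.1871]
eef_rot: [-179.9, 12.0, -95.7]
contact_force: [0.2, 0.1, 0.6]
gripper_width: 0.0877
gripper_force: 0.0
```

```bash
python3 - <<'E'
from pl import *
from plant import r
s=r.get_state();print(s['time_s'],s['joints'],s['tcp_pos'],s['eef_rot'],s['contact_force'],tilt(12).as_euler('xyz',degrees=True))
R=Ro.from_euler('xyz',s['eef_rot'],degrees=True); delta(s['tcp_pos'],R,[.479,-.274,.0694],tilt(12))
E
```

```text
2.85 [-20.202  16.27   -9.332 -12.569 -67.835  19.6  ] [ 0.477 -0.298  0.187] [-179.901   11.989  -95.7  ] [0.197 0.148 0.573] [180.   12.  -95.8]
travel [ 0.004  0.048 -0.235] rot [ 0.     0.001 -0.001] tool z [ 0.021  0.207 -0.978]
```

Emit:
arm_command(travel=[[0.001,0.012,-0.06],[0.002,0.025,-0.118],[0.003,0.037,-0.177],[0.004,0.044,-0.21],[0.004,0.05,-0.236],[0.004,0.05,-0.236],[0.004,0.05,-0.236]], delta_rot=[[0,0,0],[0,0,0],[0,0,0],[0,0,0],[0,0,0],[0,0,0],[0,0,0]])

```text
time_s: 3.72
tcp_pos: [0.4791, -0.2745, 0.0694]
eef_rot: [-179.9, 12.0, -95.8]
contact_force: [0.3, 0.9, 0.3]
gripper_width: 0.0876
gripper_force: 0.0
```

```bash
python3 - <<'E'
from plant import r, viewer
import cv2,numpy as np
f=lambda i,x,y,w,h:cv2.resize(i[y:y+h,x:x+w,::-1],(400,300),interpolation=cv2.INTER_CUBIC)
cv2.imwrite('pics/g1.png',np.hstack([f(viewer.capture('side')['img'],240,310,140,105),f(viewer.capture('top')['img'],430,250,140,105)]))
E
```

```text
(no output)
```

View pics/g1.png

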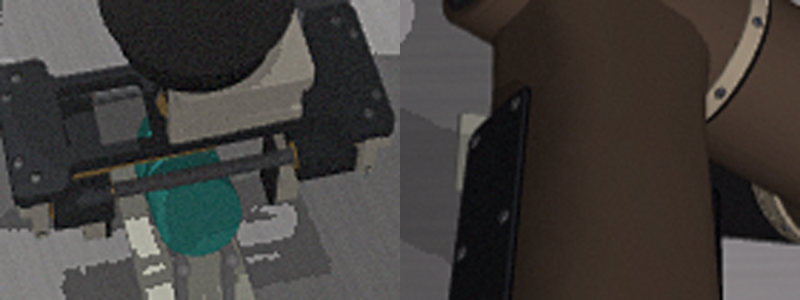

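The side view shows the bottle (crop (195,215)) between the open fingers, with the rails clear. Closing.

Emit:
arm_command(travel=[[0,0,0],[0,0,0],[0,0,0],[0,0,0],[0,0,0],[0,0,0],[0,0,0],[0,0,0]], delta_rot=[[0,0,0],[0,0,0],[0,0,0],[0,0,0],[0,0,0],[0,0,0],[0,0,0],[0,0,0]], grip=0.4, newtons=15)

```text
time_s: 4.82
tcp_pos: [0.4786, -0.2742, 0.0686]
eef_rot: [-179.9, 12.0, -95.8]
contact_force: [0.3, 0.6, 0.1]
gripper_width: 0.0463
gripper_force: 15.0
```

Emit:
arm_command(travel=[[0,0,0.01],[0,0,0.04],[0,0,0.1],[0,0,0.18],[0,0,0.26],[0.02,0.04,0.32],[0.04,0.12,0.34],[0.06,0.2,0.34],[0.08,0.28,0.34],[0.1,0.36,0.34],[0.12,0.44,0.34],[0.14,0.52,0.34],[0.16,0.6,0.34],[0.18,0.67,0.34],[0.2,0.715,0.34],[0.202,0.728,0.34],[0.202,0.728,0.34]], delta_rot=[[0,0,0],[0,0,0],[0,0,0],[0,0,0],[-0.04,0.004,0],[-0.12,0.012,0],[-0.2,0.02,0],[-0.28,0.028,0],[-0.36,0.036,0],[-0.44,0.044,0],[-0.52,0.052,0],[-0.6,0.06,0],[-0.68,0.068,0],[-0.74,0.075,0],[-0.774,0.079,0],[-0.774,0.079,0],[-0.774,0.079,0]])

```text
time_s: 6.95
tcp_pos: [0.5796, 0.0901, 0.239]
eef_rot: [-179.9, -58.0, -95.9]
contact_force: [0.2, -0.9, -1.4]
gripper_width: 0.0465
gripper_force: 15.0
```

```bash
python3 - <<'E'
from plant import r, viewer
import cv2,numpy as np,pickle
s=r.get_state();print(s['tcp_pos'],s['joints'],s['gripper_width'])
f=lambda i,x,y,w,h:cv2.resize(i[y:y+h,x:x+w,::-1],(400,300),interpolation=cv2.INTER_CUBIC)
c={n:viewer.capture(n) for n in('side','top')}
for n in c: pickle.dump(c[n],open(n+'2.pkl','wb'))
cv2.imwrite('pics/g2.png',np.hstack([f(c['side']['img'],200,120,200,150),f(c['top']['img'],220,150,200,150)]))
E
```

```text
[0.5795602  0.09006246 0.23898667] [ 45.75260875  32.37051799 -15.73741646  31.89204072 -92.75228026
 -65.48609206] 0.04647595331234462
```

View pics/g2.png

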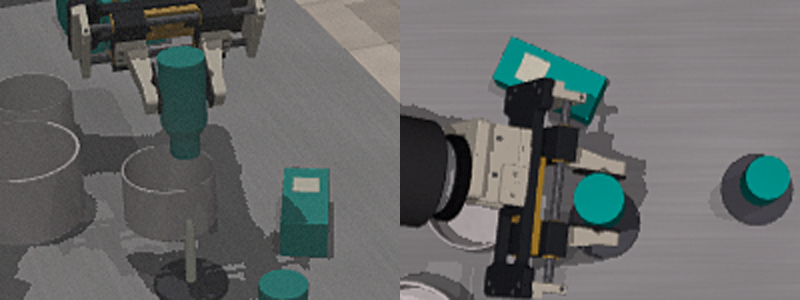

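The bottle hangs mouth down. The side crop has its bottom at (182,58) and mouth at (185,152), and the top crop has the disc at (599,197). I'll measure the axis now.

```bash
python3 - <<'E'
from h import *
np.set_printoptions(suppress=True,precision=4)
S,T=load('side2'),load('top2')
for n,c in(('S',S),('T',T)):
    for ce,s,m in blobs(c,(80,120,40),(95,255,255),150):
        if 270<ce[0]<340 and 140<ce[1]<270: print(n,ce,s); 
        if n=='S' and 270<ce[0]<310 and 140<ce[1]<200: ms=m
        if n=='T' and 290<ce[0]<340 and 220<ce[1]<270: mt=m
e=cv2.fitEllipse(cv2.findContours(mt.astype(np.uint8),0,1)[0][0]); print(e, plane(T,e[0],.273))
for y in range(145,200,3):
    q=np.nonzero(ms[y])[0]
    if len(q): print(y,q.min(),q.max(),(q.min()+q.max())/2)
# expected image of a vertical axis through (.58,.09)
def proj(c,X):
    v=c['camera_matrix']@(c['R']@X+c['t']); return v[:2]/v[2]
for z in(.273,.24,.20,.168): print(z,proj(S,np.array([.58,.09,z])))
E
```

```text
S [290.5 154.6] [279 143  24  33 445]
T [296.8 188. ] [266 169  57  44 798]
T [319.5 249.5] [307 236  26  28 570]
((319.4520568847656, 249.5443572998047), (24.63844871520996, 27.638153076171875), 156.32638549804688) [0.5775 0.0892 0.273 ]
145 280 300 290.0
148 279 301 290.0
151 279 300 289.5
154 279 302 290.5
157 279 300 289.5
160 280 302 291.0
163 280 302 291.0
166 282 302 292.0
169 291 298 294.5
172 291 295 293.0
175 296 296 296.0
0.273 [290.5021 148.3495]
0.24 [291.1523 163.981 ]
0.2 [291.9119 182.2437]
0.168 [292.4983 196.3413]
```

Emit:
arm_command(travel=[[0.001,0,-0.03],[0.001,0,-0.07],[0.001,0,-0.11],[0.001,0,-0.14],[0.001,0,-0.16],[0.001,0,-0.18],[0.001,0,-0.2],[0.001,0,-0.22],[0.001,0,-0.24],[0.001,0,-0.26],[0.001,0,-0.28],[0.001,0,-0.295],[0.001,0,-0.302],[0.001,0,-0.302]], delta_rot=[[0,0,0],[0,0,0],[0,0,0],[0,0,0],[0,0,0],[0,0,0],[0,0,0],[0,0,0],[0,0,0],[0,0,0],[0,0,0],[0,0,0],[0,0,0],[0,0,0]])

```text
time_s: 8.8
tcp_pos: [0.58, 0.0898, 0.0874]
eef_rot: [-180.0, -58.0, -95.8]
contact_force: [-0.1, -0.1, -1.4]
gripper_width: 0.0462
gripper_force: 15.0
```

```bash
python3 - <<'E'
from plant import r, viewer
import cv2,numpy as np
s=r.get_state();print(s['tcp_pos'],s['contact_force'],s['moment'])
f=lambda i,x,y,w,h:cv2.resize(i[y:y+h,x:x+w,::-1],(400,300),interpolation=cv2.INTER_CUBIC)
cv2.imwrite('pics/g3.png',np.hstack([f(viewer.capture('side')['img'],240,190,120,90),f(viewer.capture('top')['img'],220,180,200,150)]))
E
```

```text
[0.58002318 0.08980618 0.0874206 ] [-0.10361103 -0.09518846 -1.41179926] [ 3.32513622 -0.42484033  0.01126589]
```

View pics/g3.png

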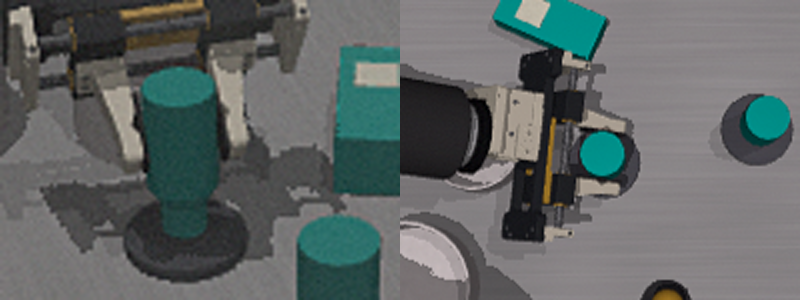

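The bottle is over the peg (side crop neck at (183,215)) with its rim just above the foot and no contact force. Settling slowly.

Emit:
arm_command(travel=[[0,0,-0.0015],[0,0,-0.003],[0,0,-0.0045],[0,0,-0.006],[0,0,-0.0075],[0,0,-0.009]], delta_rot=[[0,0,0],[0,0,0],[0,0,0],[0,0,0],[0,0,0],[0,0,0]])

```text
time_s: 9.65
tcp_pos: [0.58, 0.0898, 0.083]
eef_rot: [-180.0, -58.0, -95.8]
contact_force: [0.4, 1.1, -1.7]
gripper_width: 0.0462
gripper_force: 15.0
```

Emit:
arm_command(travel=[[0,0,-0.0008],[0,0,-0.0016],[0,0,-0.0016]], delta_rot=[[0,0,0],[0,0,0],[0,0,0]])

```text
time_s: 10.02
tcp_pos: [0.58, 0.0898, 0.0822]
eef_rot: [-180.0, -58.0, -95.8]
contact_force: [-0.5, -0.1, -0.7]
gripper_width: 0.0464
gripper_force: 15.0
```

Emit:
arm_command(travel=[[0,0,-0.0008],[0,0,-0.0016],[0,0,-0.0016]], delta_rot=[[0,0,0],[0,0,0],[0,0,0]])

```text
time_s: 10.4
tcp_pos: [0.58, 0.0898, 0.0814]
eef_rot: [-180.0, -58.0, -95.8]
contact_force: [-0.6, 0.2, -1.4]
gripper_width: 0.0459
gripper_force: 15.0
```

```bash
python3 - <<'E'
from plant import r
import numpy as np
from h import *
from plant import viewer
s=r.get_state();print(s['tcp_pos'],s['contact_force'],s['moment'])
f=[(r.get_state()['contact_force']).round(2) for _ in range(3)];print(f)
c=viewer.capture('side')
for ce,st,m in blobs(c,(80,120,40),(95,255,255),150):
    if 250<ce[0]<360: print(ce,st)
E
```

```text
[0.58000836 0.08983475 0.0814414 ] [-0.61996855  0.15736097 -1.40333004] [ 3.2917355  -0.38599022 -0.01498886]
[array([-0.62,  0.16, -1.4 ]), array([-0.62,  0.16, -1.4 ]), array([-0.62,  0.16, -1.4 ])]
[351.7 227.2] [340 204  24  45 844]
[293.8 231.5] [283 213  22  42 733]
[341.1 276.7] [329 255  25  55 705]
```

Emit:
arm_command(travel=[[0,0,-0.0006],[0,0,-0.0012],[0,0,-0.0018],[0,0,-0.0018]], delta_rot=[[0,0,0],[0,0,0],[0,0,0],[0,0,0]])

```text
time_s: 10.95
tcp_pos: [0.58, 0.0897, 0.0809]
eef_rot: [-179.9, -58.1, -95.8]
contact_force: [-0.2, -0.9, 1.4]
gripper_width: 0.0464
gripper_force: 15.0
```

Emit:
arm_command(travel=[[0,0,-0.0006],[0,0,-0.0012],[0,0,-0.0018],[0,0,-0.0018]], delta_rot=[[0,0,0],[0,0,0],[0,0,0],[0,0,0]])

```text
time_s: 11.45
tcp_pos: [0.5801, 0.0895, 0.0808]
eef_rot: [-179.9, -58.1, -95.9]
contact_force: [-0.4, -0.4, 7.4]
gripper_width: 0.0461
gripper_force: 15.0
```

Contact: the rim is seated at about 8 N. I'll relieve the load, then release.

Emit:
arm_command(travel=[[0,0,0.0018],[0,0,0.0022]], delta_rot=[[0,0,0],[0,0,0]])

```text
time_s: 11.7
tcp_pos: [0.58, 0.0898, 0.0809]
eef_rot: [-179.9, -58.0, -95.8]
contact_force: [0.1, -1.5, 3.3]
gripper_width: 0.0464
gripper_force: 15.0
```

Emit:
arm_command(travel=[[0,0,0],[0,0,0],[0,0,0],[0,0,0],[0,0,0],[0,0,0]], delta_rot=[[0,0,0],[0,0,0],[0,0,0],[0,0,0],[0,0,0],[0,0,0]], grip=1.0)

```text
time_s: 12.45
tcp_pos: [0.58, 0.0898, 0.0808]
eef_rot: [-180.0, -58.0, -95.8]
contact_force: [0.5, -0.1, 0.5]
gripper_width: 0.0872
gripper_force: 0.0
```

Emit:
arm_command(travel=[[0.003,0.03,0.019],[0.007,0.07,0.044],[0.012,0.12,0.075],[0.017,0.17,0.107],[0.02,0.2,0.18],[0.0,0.2,0.28],[-0.06,0.18,0.36],[-0.14,0.12,0.398],[-0.2,0.02,0.398],[-0.24,-0.08,0.398],[-0.24,-0.08,0.398],[-0.24,-0.08,0.398],[-0.24,-0.08,0.398]], delta_rot=[[0,0,0],[0,0,0],[0,0,0],[0,0,0],[0,0,0],[0.11,-0.011,0],[0.22,-0.022,0],[0.33,-0.033,0],[0.44,-0.044,0],[0.55,-0.056,0],[0.66,-0.067,0],[0.77,-0.078,0],[0.77,-0.078,0]])

```text
time_s: 14.08
tcp_pos: [0.4605, 0.0483, 0.2819]
eef_rot: [-179.8, 11.9, -96.0]
contact_force: [0.3, 0.7, 1.0]
gripper_width: 0.0879
gripper_force: 0.0
```

```bash
python3 - <<'E'
from plant import r, viewer
from pl import *
from h import *
s=r.get_state();print(s['tcp_pos'],s['eef_rot'],s['joints'])
c={n:viewer.capture(n) for n in('side','top')}
f=lambda i,x,y,w,h:cv2.resize(i[y:y+h,x:x+w,::-1],(400,300),interpolation=cv2.INTER_CUBIC)
cv2.imwrite('pics/g4.png',np.hstack([f(c['side']['img'],200,180,200,150),f(c['top']['img'],260,200,160,120)]))
for ce,st,m in blobs(c['side'],(80,120,40),(95,255,255),150):
    if 250<ce[0]<360: print(ce,st)
R=Ro.from_euler('xyz',s['eef_rot'],degrees=True)
for b in(.124,.014): delta(s['tcp_pos'],R,np.array([.4232,.0233,.045])-b*tilt(50).apply([0,0,1]),tilt(50))
E
```

```text
[0.46  0.048 0.282] [-179.822   11.851  -96.014] [ 21.42   -2.178 -18.575 -11.223 -68.303 -23.776]
[351.7 227.1] [340 204  24  45 843]
[293.9 235. ] [283 213  22  51 828]
[341.  278.8] [329 255  25  55 884]
travel [-0.094 -0.239 -0.314] rot [ 0.422 -0.042  0.003] tool z [ 0.077  0.762 -0.643]
travel [-0.077 -0.071 -0.456] rot [ 0.422 -0.042  0.003] tool z [ 0.077  0.762 -0.643]
```

View pics/g4.png

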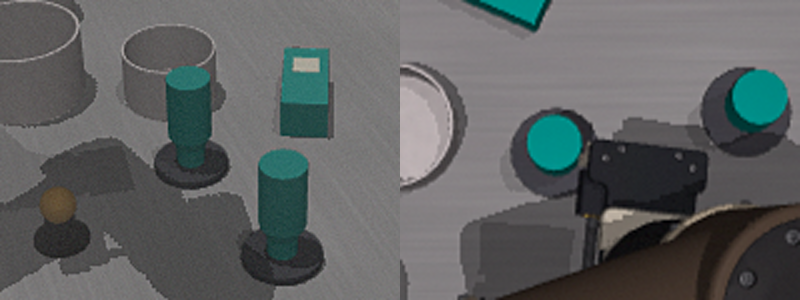

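The bottle stands straight and fully down on the free peg (side crop (189,115)), just like the drying one, and the stopper at (58,205) is untouched. Going to the standoff above the stopper, tool tilted 50°.

Emit:
arm_command(travel=[[-0.02,-0.06,-0.05],[-0.04,-0.12,-0.12],[-0.07,-0.19,-0.2],[-0.094,-0.239,-0.27],[-0.094,-0.239,-0.314],[-0.094,-0.239,-0.314],[-0.094,-0.239,-0.314]], delta_rot=[[0.1,-0.01,0],[0.21,-0.021,0],[0.32,-0.032,0.002],[0.42,-0.042,0.003],[0.42,-0.042,0.003],[0.42,-0.042,0.003],[0.42,-0.042,0.003]])

```text
time_s: 15.05
tcp_pos: [0.4136, -0.0685, 0.1237]
eef_rot: [-179.9, 49.5, -95.2]
contact_force: [0.2, 0.7, 0.3]
gripper_width: 0.0874
gripper_force: 0.0
```

```bash
python3 - <<'E'
from plant import r, viewer
from pl import *
from h import *
s=r.get_state();print(s['tcp_pos'],s['eef_rot'],s['joints'],tilt(50).as_euler('xyz',degrees=True))
c=viewer.capture('side')['img']
cv2.imwrite('pics/g5.png',cv2.resize(c[220:340,150:310,::-1],(640,480),interpolation=cv2.INTER_CUBIC))
R=Ro.from_euler('xyz',s['eef_rot'],degrees=True)
delta(s['tcp_pos'],R,np.array([.4232,.0233,.045])-.014*tilt(50).apply([0,0,1]),tilt(50))
E
```

```text
[ 0.414 -0.068  0.124] [-179.923   49.514  -95.225] [-26.391  22.064 -16.917 -46.367 -78.701  42.356] [180.   50.  -95.8]
travel [ 0.017  0.162 -0.139] rot [ 0.005  0.    -0.006] tool z [ 0.077  0.762 -0.643]
```

View pics/g5.png

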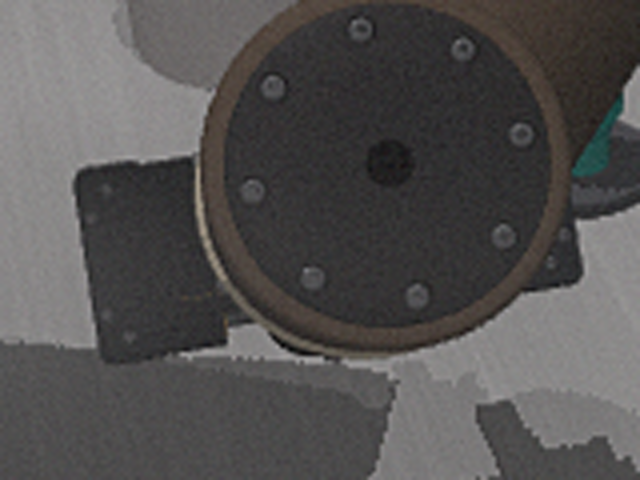

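The wrist blocks the view of the stopper here, so I'm relying on the measured ball position and the force readings.

Emit:
arm_command(travel=[[0.003,0.03,-0.026],[0.008,0.075,-0.064],[0.012,0.115,-0.1],[0.015,0.145,-0.124],[0.016,0.16,-0.138],[0.016,0.16,-0.138],[0.016,0.16,-0.138]], delta_rot=[[0,0,0],[0.005,0,-0.005],[0.005,0,-0.005],[0.005,0,-0.005],[0.005,0,-0.005],[0.005,0,-0.005],[0.005,0,-0.005]])

```text
time_s: 15.98
tcp_pos: [0.4213, 0.0099, 0.0541]
eef_rot: [-179.9, 50.0, -95.9]
contact_force: [0.2, 0.2, -0.0]
gripper_width: 0.0875
gripper_force: 0.0
```

```bash
python3 - <<'E'
from plant import r
from pl import *
s=r.get_state();print(s['tcp_pos'],s['eef_rot'],s['contact_force'],s['joints'])
R=Ro.from_euler('xyz',s['eef_rot'],degrees=True)
print(R.inv().apply(np.array([.4232,.0233,.045])-s['tcp_pos']))
delta(s['tcp_pos'],R,np.array([.4232,.0233,.045])-.014*tilt(50).apply([0,0,1]),tilt(50))
E
```

```text
[0.421 0.01  0.054] [-179.944   50.039  -95.936] [ 0.215  0.21  -0.01 ] [-19.814  26.818 -22.32  -53.117 -68.525  46.99 ]
[-0.002 -0.     0.016]
travel [ 0.002  0.005 -0.   ] rot [-0.     0.     0.002] tool z [ 0.077  0.762 -0.643]
```

Emit:
arm_command(travel=[[0.002,0.005,0],[0.002,0.005,0],[0.002,0.005,0],[0.002,0.005,0],[0.002,0.005,0],[0.002,0.005,0],[0.002,0.005,0],[0.002,0.005,0],[0.002,0.005,0],[0.002,0.005,0]], delta_rot=[[0,0,0],[0,0,0],[0,0,0],[0,0,0],[0,0,0],[0,0,0],[0,0,0],[0,0,0],[0,0,0],[0,0,0]], grip=0.3, newtons=15)

```text
time_s: 17.23
tcp_pos: [0.4221, 0.0128, 0.0538]
eef_rot: [180.0, 50.1, -96.0]
contact_force: [-0.4, 0.8, 0.9]
gripper_width: 0.0351
gripper_force: 15.0
```

Emit:
arm_command(travel=[[0,0,0.01],[0,0,0.04],[0,0,0.09],[0,0,0.15],[0,0,0.22],[0,0.02,0.29],[0.003,0.08,0.32],[0.01,0.16,0.32],[0.016,0.24,0.32],[0.022,0.32,0.32],[0.028,0.4,0.32],[0.034,0.48,0.32],[0.04,0.54,0.32],[0.042,0.567,0.32],[0.042,0.567,0.32],[0.042,0.567,0.32]], delta_rot=[[0,0,0],[0,0,0],[0,0,0],[0,0,0],[0,0,0],[-0.04,0.004,0],[-0.11,0.011,0],[-0.18,0.018,0],[-0.25,0.025,0],[-0.32,0.032,0],[-0.39,0.039,0],[-0.46,0.047,0],[-0.52,0.053,0],[-0.553,0.056,0],[-0.553,0.056,0],[-0.553,0.056,0]])

```text
time_s: 19.23
tcp_pos: [0.4426, 0.2959, 0.2143]
eef_rot: [-179.8, 0.1, -95.9]
contact_force: [1.1, -0.5, 0.4]
gripper_width: 0.0348
gripper_force: 15.0
```

```bash
python3 - <<'E'
from plant import r, viewer
from h import *
s=r.get_state();print(s['tcp_pos'],s['eef_rot'],s['gripper_width'],s['gripper_force'],s['joints'])
c={n:viewer.capture(n) for n in('side','top')}
f=lambda i,x,y,w,h:cv2.resize(i[y:y+h,x:x+w,::-1],(400,300),interpolation=cv2.INTER_CUBIC)
cv2.imwrite('pics/g6.png',np.hstack([f(c['side']['img'],140,110,160,120),f(c['top']['img'],150,240,160,120)]))
for n in c:
  for ce,st,m in blobs(c[n],(10,110,40),(25,255,255),20): 
    if 150<ce[0]<300 and 110<ce[1]<360: print(n,ce,st)
E
```

```text
[0.44263573 0.29594385 0.2142758 ] [-1.79849423e+02  9.83370158e-02 -9.59493022e+01] 0.03484466945593737 14.999883770942688 [ 54.94053496   8.39049883 -20.06951843   0.09536937 -61.38084604
 -60.93553062]
side [253.2 110.1] [247 100  14  21 129]
side [192.2 115. ] [172 112  43   7 110]
side [202.6 157.5] [200 153   7   9  28]
top [222.7 326. ] [221 323   5   7  31]
```

View pics/g6.png

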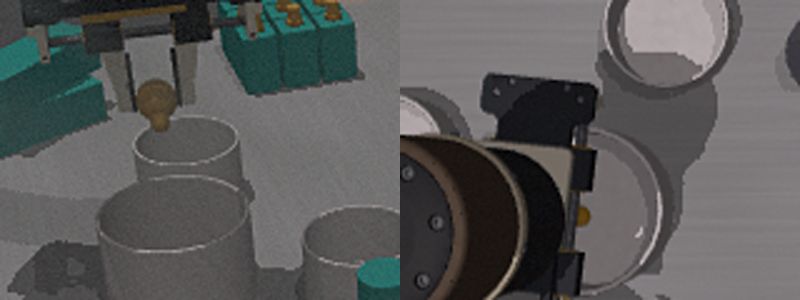

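The stopper is held at the ball (side crop (156,100)) with its stem tilted toward -y (top crop (583,215)), centred over the big pot. Lowering.

Emit:
arm_command(travel=[[0,0,-0.03],[0,0,-0.07],[0,0,-0.11],[0,0,-0.15],[0,0,-0.19],[0,0,-0.225],[0,0,-0.255],[0,0,-0.28],[0,0,-0.3],[0,0,-0.315],[0,0,-0.325],[0,0,-0.33],[0,0,-0.33]], delta_rot=[[0,0,0],[0,0,0],[0,0,0],[0,0,0],[0,0,0],[0,0,0],[0,0,0],[0,0,0],[0,0,0],[0,0,0],[0,0,0],[0,0,0],[0,0,0]])

```text
time_s: 20.95
tcp_pos: [0.443, 0.2964, 0.0488]
eef_rot: [-179.8, 0.0, -95.9]
contact_force: [-0.1, 0.4, -0.3]
gripper_width: 0.035
gripper_force: 15.0
```

Emit:
arm_command(travel=[[0,0,-0.002],[0,0,-0.004],[0,0,-0.006],[0,0,-0.008],[0,0,-0.008]], delta_rot=[[0,0,0],[0,0,0],[0,0,0],[0,0,0],[0,0,0]])

```text
time_s: 21.58
tcp_pos: [0.443, 0.2963, 0.0446]
eef_rot: [-179.9, 0.0, -95.9]
contact_force: [-0.0, -0.6, 0.4]
gripper_width: 0.0352
gripper_force: 15.0
```

Emit:
arm_command(travel=[[0,0,-0.001],[0,0,-0.002],[0,0,-0.003],[0,0,-0.003]], delta_rot=[[0,0,0],[0,0,0],[0,0,0],[0,0,0]])

```text
time_s: 22.08
tcp_pos: [0.443, 0.2963, 0.0432]
eef_rot: [-179.9, 0.0, -95.9]
contact_force: [0.6, -0.1, -1.2]
gripper_width: 0.0351
gripper_force: 15.0
```

Emit:
arm_command(travel=[[0,0,-0.001],[0,0,-0.002],[0,0,-0.003],[0,0,-0.003]], delta_rot=[[0,0,0],[0,0,0],[0,0,0],[0,0,0]])

```text
time_s: 22.58
tcp_pos: [0.443, 0.2963, 0.0417]
eef_rot: [-179.9, 0.0, -95.9]
contact_force: [-0.1, 1.0, -1.1]
gripper_width: 0.0349
gripper_force: 15.0
```

Emit:
arm_command(travel=[[0,0,-0.0008],[0,0,-0.0016],[0,0,-0.0024],[0,0,-0.0024]], delta_rot=[[0,0,0],[0,0,0],[0,0,0],[0,0,0]])

```text
time_s: 23.08
tcp_pos: [0.4432, 0.2968, 0.0408]
eef_rot: [-179.8, 0.1, -95.9]
contact_force: [-1.4, 0.8, 3.0]
gripper_width: 0.0349
gripper_force: 15.0
```

Emit:
arm_command(travel=[[0,0,-0.0008],[0,0,-0.0016],[0,0,-0.0016]], delta_rot=[[0,0,0],[0,0,0],[0,0,0]])

```text
time_s: 23.45
tcp_pos: [0.4436, 0.2969, 0.0402]
eef_rot: [-179.8, 0.1, -95.9]
contact_force: [1.6, 1.3, 4.7]
gripper_width: 0.0345
gripper_force: 15.0
```

The stem end touches the pot floor at about 5 N. I'll ease the grip first, then open a little.

Emit:
arm_command(travel=[[0,0,0.0008],[0,0,0.0008],[0,0,0.0008],[0,0,0.0008]], delta_rot=[[0,0,0],[0,0,0],[0,0,0],[0,0,0]], newtons=3)

```text
time_s: 23.95
tcp_pos: [0.4429, 0.2961, 0.04]
eef_rot: [-179.9, 0.0, -95.9]
contact_force: [-0.5, -0.6, 0.1]
gripper_width: 0.0353
gripper_force: 3.0
```

Emit:
arm_command(travel=[[0,0,0],[0,0,0],[0,0,0],[0,0,0],[0,0,0],[0,0,0],[0,0,0],[0,0,0]], delta_rot=[[0,0,0],[0,0,0],[0,0,0],[0,0,0],[0,0,0],[0,0,0],[0,0,0],[0,0,0]], grip=0.55)

```text
time_s: 24.95
tcp_pos: [0.443, 0.2963, 0.0401]
eef_rot: [-179.9, 0.0, -95.9]
contact_force: [-0.2, 0.4, -0.1]
gripper_width: 0.0483
gripper_force: 0.0
```

Emit:
arm_command(travel=[[0,0,0.01],[0,0,0.04],[0,0,0.09],[0,0,0.16],[0,0,0.24],[0,0.05,0.32],[0,0.15,0.4],[0,0.27,0.4],[0,0.4,0.4],[0,0.5,0.4],[0,0.5,0.4]], delta_rot=[[0,0,0],[0,0,0],[0,0,0],[0,0,0],[0,0,0],[0,0,0],[0,0,0],[0,0,0],[0,0,0],[0,0,0],[0,0,0]])

```text
time_s: 26.32
tcp_pos: [0.4422, 0.5492, 0.2396]
eef_rot: [-179.9, 0.0, -95.8]
contact_force: [0.7, 0.4, 0.3]
gripper_width: 0.0482
gripper_force: 0.0
```

```bash
python3 - <<'E'
from plant import r, viewer
from h import *
for _ in range(2):
  c={n:viewer.capture(n) for n in('side','top')}
  for n in c:
    for nm,lo,hi in(('brass',(8,90,30),(25,255,255)),('teal',(80,120,40),(95,255,255))):
      for ce,st,m in blobs(c[n],lo,hi,30):
        if 180<ce[0]<480 and 150<ce[1]<430: print(n,nm,ce,st)
s=r.get_state();print(s['tcp_pos'],s['time_s'],s['gripper_width'],s['contact_force'])
E
```

```text
side brass [433.5 303. ] [428 295  11  16 144]
side teal [351.8 226.9] [340 204  24  45 837]
side teal [293.9 231.7] [283 213  22  41 675]
side teal [341.7 276.6] [329 255  25  55 685]
side teal [431.2 323.9] [417 300  30  45 994]
top brass [460.4 183.3] [456 179  10  10  72]
top brass [228.  323.7] [219 316  21  16 236]
top teal [296.  190.6] [ 266  169   57   43 1131]
top teal [456.7 187.9] [443 173  28  28 418]
top teal [402.2 239.8] [390 228  25  25 467]
top teal [321.5 257.4] [311 246  22  25 425]
side brass [433.5 303. ] [428 295  11  16 143]
side teal [351.8 226.9] [340 204  24  45 840]
side teal [293.8 231.5] [283 213  22  42 665]
side teal [341.6 276.3] [329 255  25  55 676]
side teal [431.2 323.9] [417 300  30  45 992]
top brass [460.4 183.3] [456 179  10  10  72]
top brass [228.  323.6] [219 316  21  16 237]
top teal [296.1 190.6] [ 266  169   57   43 1136]
top teal [456.6 187.7] [443 173  28  28 425]
top teal [402.2 239.9] [390 228  25  25 469]
top teal [321.5 257.4] [311 246  22  24 424]
[0.44306788 0.54548113 0.24109976] 26.525 0.048327971951544126 [-0.38085195 -0.29929959  0.1262397 ]
```

The stopper lies still in the pot (top (228,324)), the bottle is on its peg, and the other things are unmoved. Handing in.

```bash
python3 -c "
from plant import close_job; print(close_job())"
```

```text
the job is handed in; nothing more can be done
None
```

The job is handed in at about 26.5 s: the bottle stands mouth down, fully seated on the free peg, the stopper lies in the largest pot, and the drying bottle, carton and flacon did not move in the final camera check.

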